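Draw a table joint home with a tapered drift

TASK

The rail's tenon is not yet fully home in the clamped table leg, so the pin hole in the leg and the one in the tenon are offset. Take the red-handled tapered drift out of the rack, pass its point down through both holes while the joint is still open, and press it down, gently enough not to split the wood, until it has drawn the rail's shoulder fully up to the leg. Leave the drift standing wedged tight in the hole, never push the rail by hand, and leave the other things on the bench alone.

Things in the scene. Friction and masses are not known exactly. Their poses are not given: they have to be found in the camera images.
- drift_handle (a point): middle of the drift's red round handle (diameter 24 mm, 62 mm long), the place to grip. Its z axis runs along the drift, from point to butt (up). Below the handle: a brass collar (diameter 28, 5 mm thick), then the steel taper. 155 mm long in all, about 0.15 kg; hangs upright by its collar in one of the rack's two holes
- drift_tip (a point): the point of the drift, 124 mm below the handle's centre on its axis. The steel is 2.4 mm across at the very point, 5 mm across 3 mm further up, then tapers evenly to 18 mm across at 86 mm from the point; the collar's underside is at 88 mm
- rack: plywood tool rack, fixed: a board 200 (x) x 60 (y) x 16 mm with its top 100 mm above the bench on two end feet, with two open 20 mm holes 50 mm either side of its centre along its x axis. Origin: under its centre at bench height
- leg: turned dark-wood table leg, 54 x 54 mm, 430 mm long, lying clamped on 40 mm bearers, cannot move. Origin: on the pin hole's axis at bench height; axes as leg_hole; end block reaches 50 mm either side of the hole along y, 27 mm along x. Leg or tenon splits if the drift's contact force on either passes 60 N; pushing straight down with 25 N or less is safe
- leg_hole (a point): centre of the mouth of the vertical 18 mm pin hole in the leg's upper face, 94 mm above the bench. x: level, out along the rail; y: along the leg to its near end; z: up. Depths below the mouth: upper cheek 0 to 17 mm; tenon, with its own 16 mm hole, 17 to 37; lower cheek, 15 mm hole in line with the upper, 37 to 54; then 40 mm of free space
- rail (a joint): gap between rail shoulder and leg, m: 0 = home (hard stop); starts 0.004 to 0.006; about 8 N friction, stays where left. Tenon hole's centre lies gap + m out along x from the leg hole's; m is hand-marked, unknown, 2.4 to 5.4 mm, so the depth at which the joint closes (about 55 to 84 mm) must be felt: the push is steady (5 to 15 N) while the rail slides, then climbs 3 N or more per mm
- rail_mid (a point): centre of the upper face of the light-wood rail (250 x 80 x 30 mm), which lies level, 82 mm above the bench; 150 mm along x from the leg hole when home
- punch_handle (a point): middle of the yellow handle (diameter 24, 50 mm long) of a straight pin punch hanging in the other hole of the rack; not to be used
- tape_mid (a point): middle of a teal tape measure, 62 x 34 x 60 mm, standing on the bench; bystander
- mallet_head (a point): centre of the dark head (75 x 110 x 62 mm) of a wooden mallet lying on the bench, handle 24 mm wide pointing along its own -x to 225 mm from the head's centre; bystander
- offcut_mid (a point): middle of a loose dark-wood offcut 70 x 45 x 45 mm on the bench; bystander
Things that resemble listed ones, but are neither listed nor needed, are in the scene too. What is meant by the part that bears drift_handle is not purple, and is the larger of those in its own colour.

How it is judged:
By the outcome, as a careful person would: the job done as asked, in the order asked, and still so for the second after the job is handed in, with the robot touching nothing.
It also fails if it takes over 72 s, if anything falls off the work surface, if the arm or the gripper's body presses on something with over 40 N, if the wrist force passes 120 N, or if a joint passes its speed limit or range.

ROBOT

A 6-joint arm with a two-finger parallel gripper is mounted at the origin on the work surface. World frame = base frame: x ahead of the robot, y to its left, z up, the work surface at z = 0. Lengths are in m, angles in rad, forces in N, time in s.
With the tool pointing down it reaches from about 0.325 to 0.85 m from the base axis. Payload 15.5 kg.
Tool frame: the origin (TCP) lies between the finger pads; the fingertips stand 19 mm ahead of it and the grasp point (between the pads) is the TCP; z points along the fingers, y is the direction in which the jaws open and shut (so a half turn about z gives the same grasp; the last joint's range is limited). The gripper opens to 91 mm and grips with 3 to 60 N. Pads are 32 mm wide; open, the fingers measure 118 mm over their backs; the gripper's body (76 mm by 178 mm) begins 60 mm behind the grasp point.
Start: joints at [1.067, 0.494, 1.345, -0, 1.302, -0.096], TCP at [0.248, 0.574, 0.2] pointing down, gripper open.
Joint ranges: [-2.91, 2.91], [-0.82, 2.16], [0.22, 2.67], [-1.22, 4.37], [0.12, 2.79], [-3.08, 3.08]. Speed limits (rad/s): [1.89, 1.89, 2.57, 3.01, 3.01, 3.01].

INTERFACE

Orientations are given as a unit quaternion [x, y, z, w].
In Python, from plant import * gives the robot as it stands.
- The arm moves only by the shell command python3 -m creep 'ROWS' [FORCE]. ROWS is JSON, a list of rows, each a list of 3 entries, a list of its own where there are three numbers: the shift along the tool's x, y, z scaled (see below), then the turn, a rotation vector about the tool's x, y, z scaled (see below), then the opening, from -1 (shut) to 1 (fully open), so that 0 is half open. In form: [[[dx, dy, dz], [wx, wy, wz], gripper], ...]. A call has 1 to 20 rows; each row is the pose to reach, as a shift and turn from the pose measured when the call began, along the tool's axes at that moment; what a row does not reach only later rows make up. The controller multiplies each number of a shift by 20 cm and each number of a turn by 90 degrees. A row lasts 1/10 s, in which the tool goes at most 50 mm and 8.59 degrees, less where a joint would pass 70% of its speed; a pose out of reach is approached as far as the arm can. A call with a number of a shift or a turn outside -1 to 1 is refused whole. A call with a gripper value outside its range is refused whole. The fingers move at their own pace and stop on an object; FORCE is the grip in N (left out, the last holds). Time passes only in rows, so rows that repeat a pose let the fingers close. It gives the time, the measured TCP pose, the force and the opening at its end, in the units of the state.
- state(): the state, without advancing time (a new reading comes with each control period).
- get_image(name): name is "side" or "top"; returns a dict with "frame" (420x560x3 uint8, red, green, blue), "z_map" (420x560 float32, m along the optical axis (not along the pixel's ray), 0 where there is no reading), "camera_matrix" (3x3 intrinsics, pixels), "extrinsics" (4x4, takes a point from camera to world coordinates). Camera axes: x right, y down, z forward; pixel columns grow to the right and rows downward; lengths in m; the calibration is good to about 2 mm. A picture is of the moment at which its call begins.
- close_job(): hands the job in, once; it reports no verdict.
The state is a dict: "clock": time; "joints": joint angles; "qd": joint speeds; "effort": joint torques, N m; "tool_pos": TCP position; "eef_rot": TCP orientation; "force": force on the tool from outside, world axes, zero at the start; "ft_torque": the same for the moment, N m; "finger_gap": opening from 0.0 (shut) to 1.0 (fully open).
Only numpy, scipy, OpenCV 4.12 (cv2) and the standard library are available. Lean on these libraries where they do the work, as an engineer would, in place of code of your own. Each camera call takes 0.05 s, during which the arm holds its last target. There are 200 camera calls.

## Working session

There is one attempt and no reset: what is moved stays moved. The work goes in short steps, Python scripts to look and compute and a shell command to move; the robot and the scene stay as the last step left them, time stands still between calls to the robot, and variables do not carry over. Pictures are saved under pics/ and viewed, about 8 in all and at most 12, crops included, and the job is handed in when it is done.

```bash
mkdir -p pics
cat > h.py <<'E'
from plant import *
import numpy as np, cv2
def save(d,fn): cv2.imwrite('pics/'+fn, d['frame'][:,:,::-1])
def cloud(d):
    K=d['camera_matrix'];z=d['z_map'];v,u=np.mgrid[:z.shape[0],:z.shape[1]]
    p=np.stack([(u-K[0,2])/K[0,0]*z,(v-K[1,2])/K[1,1]*z,z],-1)
    return p@d['extrinsics'][:3,:3].T+d['extrinsics'][:3,3]
E
python3 - <<'E'
from h import *
print(state())
a=get_image('side');b=get_image('top')
save(a,'s1.png');save(b,'t1.png')
for d in(a,b):print(d['camera_matrix'],d['extrinsics'])
np.savez('d1.npz',sf=a['frame'],tf=b['frame'],sp=cloud(a),tp=cloud(b),sz=a['z_map'],tz=b['z_map'])
E
```

```text
{'clock': 0.0, 'joints': array([ 1.06751580e+00,  4.94194139e-01,  1.34611273e+00,  1.05965217e-05,
        1.30253068e+00, -9.54794221e-02]), 'qd': array([-0.00111416,  0.00111328,  0.00024211, -0.0019489 ,  0.00096246,
        0.00144549]), 'effort': array([-4.14297610e-03, -8.78815985e+01, -3.81859374e+01,  7.06482329e-02,
        5.28943003e-02, -1.07897140e-04]), 'tool_pos': array([0.24765827, 0.57340363, 0.19913771]), 'eef_rot': array([ 2.02491948e-01,  9.79283730e-01, -5.93254041e-04, -1.88457681e-04]), 'force': array([0.07154172, 0.76340834, 0.54774887]), 'ft_torque': array([ 0.01457183,  0.03584586, -0.01246076]), 'finger_gap': 0.9999078810576331}
[[513.60805203   0.         274.26870068]
 [  0.         513.60805203 210.6114178 ]
 [  0.           0.           1.        ]] [[ 0.92293783 -0.28488528  0.25889405  0.30738886]
 [-0.38477915 -0.70270555  0.59845628 -0.58091118]
 [ 0.0114349  -0.65195498 -0.75817145  0.94620494]
 [ 0.          0.          0.          1.        ]]
[[495.8070492    0.         282.86941911]
 [  0.         495.8070492  202.65026829]
 [  0.           0.           1.        ]] [[-0.01613233 -0.99493962  0.09917111  0.49913553]
 [-0.99934512  0.01283143 -0.03383308  0.08766868]
 [ 0.03238936 -0.09965197 -0.99449505  1.05766712]
 [ 0.          0.          0.          1.        ]]
```

View pics/s1.png

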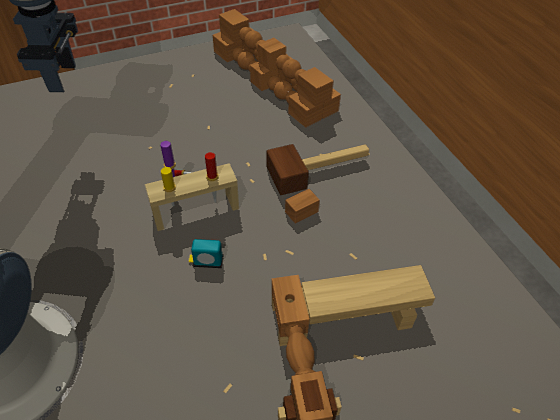

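View pics/t1.png

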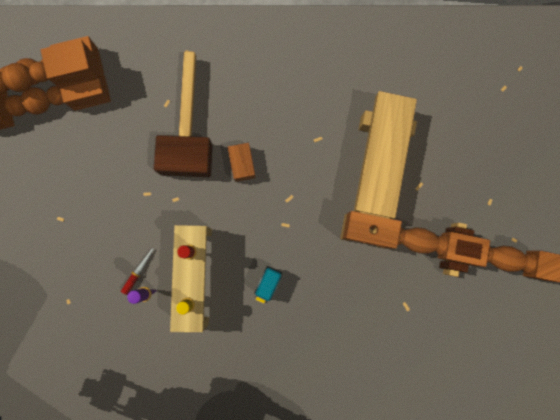

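The side view shows the red handle in the rack at (211,165), the yellow punch at (168,180), and the leg hole at (290,298) with the rail going right. In the top view red is at (186,252), yellow at (184,307) and the hole at (374,230). A small red decoy lies at (137,272), and a purple one stands at (137,296).

```bash
cat > m.py <<'E'
from h import *
d=np.load('d1.npz')
def sel(k,box,hs,s=120,v=40):
    f=cv2.cvtColor(d[k+'f'],cv2.COLOR_RGB2HSV);m=np.zeros(f.shape[:2],bool)
    u0,v0,u1,v1=box;m[v0:v1,u0:u1]=1
    H=f[...,0].astype(int);h=(H>=hs[0])&(H<=hs[1]) if hs[0]<=hs[1] else (H>=hs[0])|(H<=hs[1])
    return m&h&(f[...,1]>s)&(f[...,2]>v)&(d[k+'z']>0)
def rep(n,k,m):
    P=d[k+'p'][m];print(n,k,len(P),'min',P.min(0).round(4),'max',P.max(0).round(4),'med',np.median(P,0).round(4))
    return P
for k,b,y in(('s',(200,145,222,185),(155,160,180,200)),('t',(172,240,200,265),(172,295,200,320))):
    P=rep('red',k,sel(k,b,(172,5),170))
    T=P[P[:,2]>P[:,2].max()-.004];print(' top',len(T),T.mean(0).round(4), (T.min(0)+T.max(0))/2)
    S=P[P[:,2]<P[:,2].max()-.006]
    if len(S)>20:
        from scipy.optimize import least_squares
        r=least_squares(lambda c:np.hypot(S[:,0]-c[0]-c[2]*(S[:,2]-.13),S[:,1]-c[1]-c[3]*(S[:,2]-.13))-.012,[*P.mean(0)[:2],0,0],loss='soft_l1',f_scale=.001);print(' cyl axis at z=.13',r.x.round(4),r.cost)
    P=rep('yel',k,sel(k,y,(22,34),200));T=P[P[:,2]>P[:,2].max()-.004];print(' top',T.mean(0).round(4))
# red decoy
rep('decoy','t',sel('t',(110,240,160,300),(172,5),170))
# leg block + rail from top faces
for k in 'st':
    p=d[k+'p']
    for n,lo,hi,x in(('leg94',.088,.100,0),('rail82',.076,.088,0)):
        b={'s':(265,260,440,335),'t':(335,85,425,255)}[k]
        m=np.zeros(p.shape[:2],bool);m[b[1]:b[3],b[0]:b[2]]=1
        m&=(p[...,2]>lo)&(p[...,2]<hi)&(d[k+'z']>0)
        cc=cv2.connectedComponentsWithStats(m.astype(np.uint8));i=1+cc[2][1:,4].argmax();m=cc[1]==i
        P=p[m];r=cv2.minAreaRect(P[:,:2].astype(np.float32)*1000);print(n,k,len(P),'z',np.median(P[:,2]).round(4),r)
# hole: dark pixels
for k,b in(('s',(280,288,300,308)),('t',(364,220,385,241))):
    g=d[k+'f'][b[1]:b[3],b[0]:b[2]].sum(2);z=d[k+'p'][b[1]:b[3],b[0]:b[2],2]
    print(k);print((g//3)[::1]);print((z*1000).astype(int))
E
python3 m.py
```

```text
red s 230 min [0.4912 0.22   0.1079] max [0.5143 0.2466 0.1703] med [0.5008 0.2268 0.1484]
 top 48 [0.5024 0.2333 0.1681] [0.50226677 0.2338193  0.16835554]
 cyl axis at z=.13 [ 0.5041  0.2359 -0.012   0.0061] 8.37151808856041e-05
yel s 226 min [0.3922 0.2247 0.0929] max [0.4332 0.3106 0.1591] med [0.4027 0.2303 0.1398]
 top [0.4032 0.2378 0.1563]
red t 125 min [0.4932 0.225  0.1196] max [0.5128 0.246  0.1695] med [0.5037 0.2344 0.1665]
 top 91 [0.5036 0.2354 0.1672] [0.50386981 0.23544    0.16756412]
yel t 165 min [0.3937 0.2283 0.1019] max [0.4153 0.2488 0.1587] med [0.4046 0.2364 0.1544]
 top [0.4041 0.2397 0.1559]
decoy t 126 min [0.4208 0.3576 0.0121] max [0.4572 0.3848 0.0229] med [0.439  0.3712 0.018 ]
leg94 s 1314 z 0.0949 ((541.0377197265625, -122.47915649414062), (103.66954040527344, 54.637699127197266), 77.22876739501953)
rail82 s 4625 z 0.0831 ((692.6566162109375, -157.22897338867188), (83.65426635742188, 251.2542266845703), 77.76936340332031)
leg94 t 1359 z 0.0939 ((540.8244018554688, -122.5874252319336), (104.2239761352539, 54.09265899658203), 77.6202392578125)
rail82 t
[... 6995 characters left out ...]
2
    93   95   93 1057   93   93   95]
 [  96   90   91   91   93   95   95   93   93   92   93   94   94   92
    91   90   95   93   95   97   93]
 [  94   92   93   95   92   94   92   93   92   91   94   93   90   92
    94   91   94   94   96   96   94]
 [  93   92   91   95   93   94   94   95   94   94   95   93   93   93
    93   94   96   94   93   93   92]
 [  93   93   96   94   92   94   97   93   93   96   93   93   92   95
    95   94   96   94   95   93   94]
 [  95   92   94   96   92   93   96   91   94   95   94   94   94   94
    96   96   90   92   92   94   93]
 [  95   93   91   91   93   94   95   93   92   96   92   95   91   90
    93   92   91   90   93   96   94]]
```

```bash
cat >> h.py <<'E'
from scipy.spatial.transform import Rotation as Rn
YAW=np.deg2rad(-12.5)   # leg x direction
LX=np.array([np.cos(YAW),np.sin(YAW),0]);LY=np.array([-LX[1],LX[0],0])
RT=np.stack([-LX,LY,[0,0,-1]],1)   # tool goal: jaws along leg y, pointing down
def plan(p,R=RT):
    s=state();r=Rn.from_quat(s['eef_rot'])
    d=r.inv().apply(np.asarray(p)-s['tool_pos'])/.2
    w=(r.inv()*Rn.from_matrix(R)).as_rotvec()/(np.pi/2)
    print('now',s['clock'],s['tool_pos'].round(4),'F',s['force'].round(1),'gap',round(s['finger_gap'],3),'| shift',d.round(4),'turn',w.round(4))
E
cat > m2.py <<'E'
from h import *
d=np.load('d1.npz')
import h
C=np.array([.541,-.1225,.094])
for k,box,c in(('s',(280,288,300,308),(289.5,298.2)),('t',(364,220,385,241),(373.3,229.))):
    P=d[k+'p'][box[1]:box[3],box[0]:box[2]].reshape(-1,3);q=P-C;lx,ly=q@LX,q@LY
    on=(P[:,2]>.071)&(P[:,2]<.081)&(abs(ly)<.009)&(abs(lx)<.011)
    print(k,'tenon face leg-xy mm',np.sort((lx[on]*1000).round(1))[-12:])
    i=np.where(on)[0];print([(round(lx[j]*1e3,1),round(ly[j]*1e3,1)) for j in i])
    dp=(P[:,2]<.065)&(P[:,2]>.04);print('deep',[(round(lx[j]*1e3,1),round(ly[j]*1e3,1),round(P[j,2]*1e3)) for j in np.where(dp)[0]])
for k in 'st':
    im=get_image({'s':'side','t':'top'}[k]);K=im['camera_matrix'];E=im['extrinsics']
    u={'s':(289.5,298.2),'t':(373.3,229.)}[k]
    r=E[:3,:3]@np.array([(u[0]-K[0,2])/K[0,0],(u[1]-K[1,2])/K[1,1],1]);t=(.094-E[2,3])/r[2]
    print(k,'hole on plane',(E[:3,3]+t*r).round(4))
P=d['tp'][288:304,125:150].reshape(-1,3);P=P[(P[:,2]<.4)];print('purple',P[P[:,2].argsort()[-8:]].round(3))
plan([.504,.2357,.26]);plan([.38,.40,.26])
E
python3 m2.py
```

```text
s tenon face leg-xy mm [-1.5 -1.2 -1.2 -0.6 -0.3 -0.2  0.6  2.2  2.3  4.7  5.   6.8]
[(np.float64(-1.2), np.float64(8.5)), (np.float64(-5.3), np.float64(7.6)), (np.float64(-3.4), np.float64(7.3)), (np.float64(-1.2), np.float64(7.8)), (np.float64(0.6), np.float64(7.3)), (np.float64(4.7), np.float64(7.4)), (np.float64(-3.9), np.float64(4.9)), (np.float64(-1.5), np.float64(6.3)), (np.float64(-0.2), np.float64(3.5)), (np.float64(2.3), np.float64(5.4)), (np.float64(5.0), np.float64(8.1)), (np.float64(6.8), np.float64(7.5)), (np.float64(-3.9), np.float64(4.1)), (np.float64(-2.0), np.float64(3.8)), (np.float64(-0.3), np.float64(2.9)), (np.float64(2.2), np.float64(4.8)), (np.float64(-0.6), np.float64(1.0))]
deep []
t tenon face leg-xy mm [-1.1 -0.7 -0.4 -0.2  0.2  0.2  0.5  1.9  2.2  2.3  4.4  7.7]
[(np.float64(7.7), np.float64(-3.8)), (np.float64(4.4), np.float64(-5.8)), (np.float64(-0.2), np.float64(6.1)), (np.float64(0.2), np.float64(4.0)), (np.float64(1.9), np.float64(-4.0)), (np.float64(2.3), np.float64(-6.0)), (np.float64(2.2), np.float64(-6.9)), (np.float64(-2.3), np.float64(6.0)), (n
[... 1429 characters left out ...]
(-3.7), 54), (np.float64(5.2), np.float64(-5.5), 55), (np.float64(5.0), np.float64(-6.0), 63), (np.float64(3.4), np.float64(-5.2), 49), (np.float64(2.6), np.float64(-4.4), 63)]
s hole on plane [ 0.5405 -0.1227  0.094 ]
t hole on plane [ 0.5412 -0.1212  0.094 ]
purple [[0.422 0.319 0.157]
 [0.422 0.328 0.158]
 [0.419 0.32  0.158]
 [0.433 0.329 0.158]
 [0.429 0.324 0.158]
 [0.421 0.32  0.158]
 [0.422 0.326 0.158]
 [0.426 0.32  0.158]]
now 0.2 [0.2478 0.5735 0.1994] F [-0.8 -0.4  0.6] gap 1.0 | shift [-1.846  -1.0428 -0.3025] turn [-5.000e-04 -1.000e-04 -1.207e-01]
now 0.2 [0.2478 0.5735 0.1994] F [-0.8 -0.4  0.6] gap 1.0 | shift [-0.9511 -0.5345 -0.3029] turn [-5.000e-04 -1.000e-04 -1.207e-01]
```

```bash
python3 -m creep '[[[0,0,-0.3],[0,0,0],1],[[-0.3,-0.17,-0.3],[0,0,-0.06],1],[[-0.6,-0.34,-0.3],[0,0,-0.12],1],[[-0.95,-0.53,-0.3],[0,0,-0.12],1],[[-0.95,-0.53,-0.3],[0,0,-0.12],1],[[-0.95,-0.53,-0.3],[0,0,-0.12],1],[[-0.95,-0.53,-0.3],[0,0,-0.12],1]]'; python3 -c "
from h import *
plan([.504,.2357,.26]);plan([.504,.2357,.1375])"
```

```text
clock: 0.9
tool_pos: [0.3816, 0.3989, 0.2595]
eef_rot: [0.111, 0.994, -0.001, -0.0]
force: [-0.1, 0.7, 0.1]
finger_gap: 1.003
now 0.9 [0.3816 0.3989 0.2595] F [-0.1  0.7  0.1] gap 1.003 | shift [-0.7769 -0.6609 -0.0019] turn [-0.0007  0.     -0.0028]
now 0.9 [0.3816 0.3989 0.2595] F [-0.1  0.7  0.1] gap 1.003 | shift [-0.7769 -0.6602  0.6106] turn [-0.0007  0.     -0.0028]
```

```bash
python3 -m creep '[[[-0.26,-0.22,0],[0,0,0],1],[[-0.52,-0.44,0],[0,0,0],1],[[-0.777,-0.66,0],[0,0,-0.003],1],[[-0.777,-0.66,0],[0,0,-0.003],1],[[-0.777,-0.66,0],[0,0,-0.003],1],[[-0.777,-0.66,0.1],[0,0,-0.003],1],[[-0.777,-0.66,0.2],[0,0,-0.003],1],[[-0.777,-0.66,0.3],[0,0,-0.003],1],[[-0.777,-0.66,0.4],[0,0,-0.003],1],[[-0.777,-0.66,0.5],[0,0,-0.003],1],[[-0.777,-0.66,0.61],[0,0,-0.003],1],[[-0.777,-0.66,0.61],[0,0,-0.003],1],[[-0.777,-0.66,0.61],[0,0,-0.003],1]]'; python3 -c "
from h import *
plan([.504,.2357,.1375])
d=get_image('side');i=d['frame'][90:250,110:290,::-1];cv2.imwrite('pics/s2.png',cv2.resize(i,None,fx=3.5,fy=3.5))"
```

```text
clock: 2.2
tool_pos: [0.5037, 0.2366, 0.1379]
eef_rot: [0.108, 0.994, -0.001, -0.0]
force: [-0.0, 0.4, 0.8]
finger_gap: 0.999
now 2.2 [0.5037 0.2366 0.1379] F [-0.   0.4  0.8] gap 0.999 | shift [-0.0023 -0.0041  0.002 ] turn [-0.0008 -0.0003  0.0007]
```

View pics/s2.png

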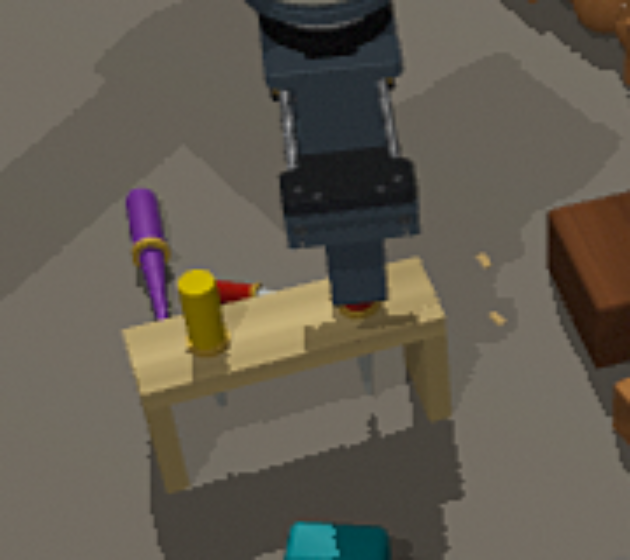

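The fingers straddle the red handle at crop (357,270), clear of the punch at (203,310). I'll close on it and check the force.

```bash
python3 -m creep '[[[0,0,0],[0,0,0],-1],[[0,0,0],[0,0,0],-1],[[0,0,0],[0,0,0],-1],[[0,0,0],[0,0,0],-1],[[0,0,0],[0,0,0],-1],[[0,0,0],[0,0,0],-1],[[0,0,0],[0,0,0],-1],[[0,0,0],[0,0,0],-1]]' 55; python3 -m creep '[[[0,0,-0.03],[0,0,0],-1],[[0,0,-0.1],[0,0,0],-1],[[0,0,-0.2],[0,0,0],-1],[[0,0,-0.35],[0,0,0],-1],[[0,0,-0.5],[0,0,0],-1],[[0,0,-0.65],[0,0,0],-1],[[0,0,-0.7],[0,0,0],-1],[[0,0,-0.7],[0,0,0],-1],[[0,0,-0.7],[0,0,0],-1]]';python3 -c "
from h import *
H=np.array([.541,-.1223,0])+.004*LX
plan(H+[0,0,.275]);plan([.525,.06,.275])"
```

```text
clock: 3.05
tool_pos: [0.5042, 0.2365, 0.1385]
eef_rot: [0.108, 0.994, -0.0, 0.0]
force: [0.7, 0.0, 0.0]
finger_gap: 0.327
clock: 3.95
tool_pos: [0.5036, 0.2364, 0.2772]
eef_rot: [0.108, 0.994, -0.001, -0.0]
force: [1.1, 0.2, -2.0]
finger_gap: 0.243
now 3.95 [0.5036 0.2364 0.2772] F [ 1.1  0.2 -2. ] gap 0.243 | shift [-0.5892 -1.7113  0.013 ] turn [-0.0009 -0.0005  0.0006]
now 3.95 [0.5036 0.2364 0.2772] F [ 1.1  0.2 -2. ] gap 0.243 | shift [-0.2946 -0.8384  0.012 ] turn [-0.0009 -0.0005  0.0006]
```

```bash
python3 -m creep '[[[-0.07,-0.2,0],[0,0,0],-1],[[-0.14,-0.4,0],[0,0,0],-1],[[-0.21,-0.6,0],[0,0,0],-1],[[-0.28,-0.8,0],[0,0,0],-1],[[-0.3,-0.88,0],[0,0,0],-1],[[-0.3,-0.88,0],[0,0,0],-1]]';python3 -m creep '[[[-0.07,-0.2,0],[0,0,0],-1],[[-0.14,-0.4,0],[0,0,0],-1],[[-0.21,-0.6,0],[0,0,0],-1],[[-0.28,-0.8,0],[0,0,0],-1],[[-0.29,-0.83,0],[0,0,0],-1],[[-0.29,-0.83,0],[0,0,0],-1],[[-0.29,-0.83,0],[0,0,0],-1]]';python3 -c "
from h import *
H=np.array([.541,-.1223,0])+.004*LX
plan(H+[0,0,.235])
for n in('side','top'):
  d=get_image(n);np.savez(n+'3.npz',f=d['frame'],p=cloud(d),z=d['z_map'],K=d['camera_matrix'],E=d['extrinsics'])
  if n=='side':
    i=d['frame'][170:330,210:370,::-1];cv2.imwrite('pics/s3.png',cv2.resize(i,None,fx=3.7,fy=3.7))"
```

```text
clock: 4.55
tool_pos: [0.5237, 0.0495, 0.2757]
eef_rot: [0.11, 0.994, -0.001, -0.002]
force: [-0.6, 0.6, -1.3]
finger_gap: 0.242
clock: 5.25
tool_pos: [0.5437, -0.1237, 0.2752]
eef_rot: [0.11, 0.994, -0.001, -0.003]
force: [-0.4, -0.3, -1.5]
finger_gap: 0.247
now 5.25 [ 0.5437 -0.1237  0.2752] F [-0.4 -0.3 -1.5] gap 0.247 | shift [-0.0062  0.0043  0.2007] turn [-0.001  -0.0031 -0.0009]
```

View pics/s3.png

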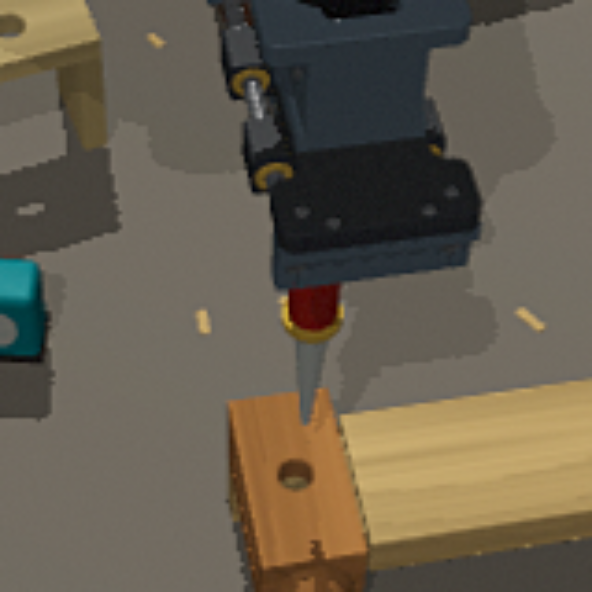

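```bash
cat > tip.py <<'E'
from h import *
from scipy.optimize import least_squares
d=np.load('side3.npz');P=d['p'];t=np.array([.5437,-.1237])
m=(np.hypot(P[...,0]-t[0],P[...,1]-t[1])<.03)&(P[...,2]>.12)&(P[...,2]<.245)&(d['z']>0)
v,u=np.where(m);print(u.min(),u.max(),v.min(),v.max())
Q=P[m];o=np.array([s[-1] for s in [(0,)]])
def rad(h): return np.interp(h,[0,.003,.086,.0861,.088,.0881,.093,.0931,.155],[.0012,.0025,.009,.009,.009,.014,.014,.012,.012])
z0=.23
def res(c):
    a=np.array([c[2],c[3],1]);a/=np.linalg.norm(a);tip=np.array([c[0],c[1],c[4]])
    w=Q-tip;h=w@a;return np.linalg.norm(w-h[:,None]*a,axis=1)-rad(h)
for zt in(.147,.150,.153):
    r=least_squares(res,[*t,0,0,zt],loss='soft_l1',f_scale=.001,x_scale=[.01,.01,.1,.1,.01]);print('tip x,y,slopex,slopey,tipz',r.x.round(4),'cost',r.cost*1e6,len(Q))
a=r.x;tip=a[[0,1,4]]
H=np.array([.541,-.1223,.094])
print('tip rel hole leg x,y mm',((tip-H)@LX*1e3).round(2),((tip-H)@LY*1e3).round(2),'tilt leg x,y',a[2]*LX[0]+a[3]*LX[1],a[2]*LY[0]+a[3]*LY[1])
# direct tip silhouette pixel from each view, ray at tip height
for n in('side','top'):
    D=np.load(n+'3.npz');pr=lambda X:(D['K']@(D['E'][:3,:3].T@(X-D['E'][:3,3])))
    for X in(tip,H):
        q=pr(X);print(n,(q[:2]/q[2]).round(1))
    q=pr(np.r_[.5437,-.1237,.2752-.124]);print(n,'nominal tip',(q[:2]/q[2]).round(1))
E
python3 tip.py
```

```text
286 302 251 284
tip x,y,slopex,slopey,tipz [ 0.5428 -0.1253  0.0038  0.0133  0.1462] cost 75.86669143755431 219
tip x,y,slopex,slopey,tipz [ 0.5425 -0.1255  0.0103  0.0103  0.1498] cost 182.77897580129124 219
tip x,y,slopex,slopey,tipz [ 0.5429 -0.1254  0.0021  0.0157  0.1465] cost 81.03552069082383 219
tip rel hole leg x,y mm 2.52 -2.58 tilt leg x,y -0.0013605221367583215 0.015782731494267947
side [292.3 283.9]
side [289.7 297.9]
side nominal tip [292.4 281.7]
top [381.6 226.7]
top [373.9 229.1]
top nominal tip [381.2 226.2]
```

```bash
python3 -m creep '[[[-0.006,0.0075,0],[0,0,0],-1],[[-0.006,0.0075,0.06],[0,0.003,0],-1],[[-0.006,0.0075,0.12],[0,0.003,0],-1],[[-0.006,0.0075,0.18],[0,0.003,0],-1],[[-0.006,0.0075,0.22],[0,0.003,0],-1],[[-0.006,0.0075,0.24],[0,0.003,0],-1],[[-0.006,0.0075,0.25],[0,0.003,0],-1],[[-0.006,0.0075,0.25],[0,0.003,0],-1]]';python3 -c "
from h import *
H=np.array([.541,-.1223,0])+.004*LX
plan(H+[0,0,.235])
out=[]
for n,b in(('side',(262,250)),('top',(345,200))):
  d=get_image(n);i=d['frame'][b[1]:b[1]+60,b[0]:b[0]+60,::-1];out.append(cv2.resize(i,None,fx=6.5,fy=6.5))
cv2.imwrite('pics/s4.png',np.hstack(out))"
```

```text
clock: 6.15
tool_pos: [0.5451, -0.1225, 0.2256]
eef_rot: [0.109, 0.994, -0.0, -0.005]
force: [-0.2, 1.1, -1.3]
finger_gap: 0.245
now 6.15 [ 0.5451 -0.1225  0.2256] F [-0.2  1.1 -1.3] gap 0.245 | shift [ 0.0008 -0.0036 -0.0471] turn [-0.0013 -0.0056 -0.0003]
```

View pics/s4.png

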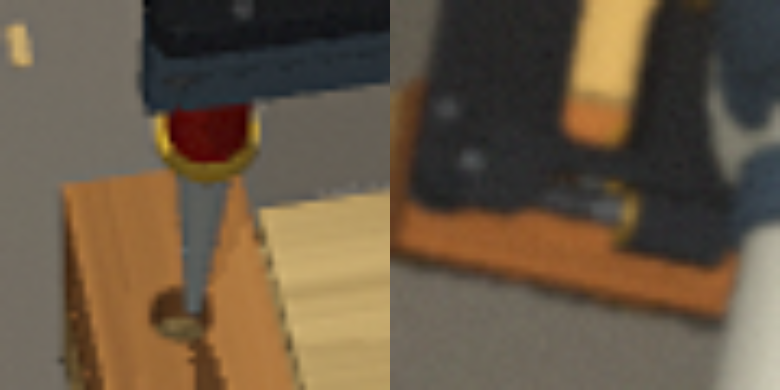

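In the left crop the tip is at (195,312) over the mouth, whose centre is (181,313). That is about +4 mm along leg x as planned, and there is no contact. I'll lower it in stages, watching the force.

```bash
python3 -m creep '[[[0,0,0.03],[0,-0.005,0],-1],[[0,0,0.06],[0,-0.005,0],-1],[[0,0,0.08],[0,-0.005,0],-1],[[0,0,0.09],[0,-0.005,0],-1],[[0,0,0.09],[0,-0.005,0],-1]]'; python3 -m creep '[[[0,0,0.01],[0,0,0],-1],[[0,0,0.02],[0,0,0],-1],[[0,0,0.02],[0,0,0],-1]]';python3 -m creep '[[[0,0,0.01],[0,0,0],-1],[[0,0,0.02],[0,0,0],-1],[[0,0,0.02],[0,0,0],-1]]'
```

```text
clock: 6.75
tool_pos: [0.545, -0.1225, 0.2076]
eef_rot: [0.109, 0.994, -0.001, -0.001]
force: [-0.3, -0.3, -2.0]
finger_gap: 0.241
clock: 7.05
tool_pos: [0.5449, -0.1225, 0.2034]
eef_rot: [0.109, 0.994, -0.001, -0.001]
force: [-0.0, 0.7, -1.3]
finger_gap: 0.244
clock: 7.35
tool_pos: [0.5448, -0.1224, 0.1991]
eef_rot: [0.109, 0.994, -0.001, -0.001]
force: [0.4, 0.0, -0.6]
finger_gap: 0.242
```

```bash
for i in 1 2 ; do python3 -m creep '[[[0,0,0.01],[0,0,0],-1],[[0,0,0.02],[0,0,0],-1],[[0,0,0.02],[0,0,0],-1]]' | grep -E 'tool_pos|force'; done
```

```text
tool_pos: [0.5446, -0.1224, 0.1947]
force: [-0.4, -0.5, -2.1]
tool_pos: [0.5444, -0.1223, 0.1904]
force: [-0.3, -0.2, -2.1]
```

```bash
python3 -m creep '[[[0,0,0.01],[0,0,0],-1],[[0,0,0.02],[0,0,0],-1],[[0,0,0.02],[0,0,0],-1]]' | grep -E 'tool_pos|force';  python3 -m creep '[[[0,0,0.01],[0,0,0],-1],[[0,0,0.02],[0,0,0],-1],[[0,0,0.02],[0,0,0],-1]]' | grep -E 'tool_pos|force'
```

```text
tool_pos: [0.5443, -0.1223, 0.1861]
force: [0.1, -0.5, -2.2]
tool_pos: [0.5441, -0.1223, 0.1818]
force: [0.4, -0.5, -2.4]
```

```bash
python3 -m creep '[[[0,0,0.01],[0,0,0],-1],[[0,0,0.015],[0,0,0],-1],[[0,0,0.015],[0,0,0],-1]]' | grep -E 'tool_pos|force';  python3 -m creep '[[[0,0,0.01],[0,0,0],-1],[[0,0,0.015],[0,0,0],-1],[[0,0,0.015],[0,0,0],-1]]' | grep -E 'tool_pos|force|rot';python3 -c "
from h import *
d=get_image('side');np.savez('side3.npz',f=d['frame'],p=cloud(d),z=d['z_map'],K=d['camera_matrix'],E=d['extrinsics'])
i=d['frame'][230:330,250:350,::-1];cv2.imwrite('pics/s5.png',cv2.resize(i,None,fx=6,fy=6))"
```

```text
tool_pos: [0.5441, -0.1223, 0.1788]
force: [-1.1, -0.5, 1.5]
tool_pos: [0.5443, -0.1223, 0.1761]
eef_rot: [0.109, 0.994, -0.001, -0.002]
force: [-1.3, 0.9, 4.7]
```

View pics/s5.png

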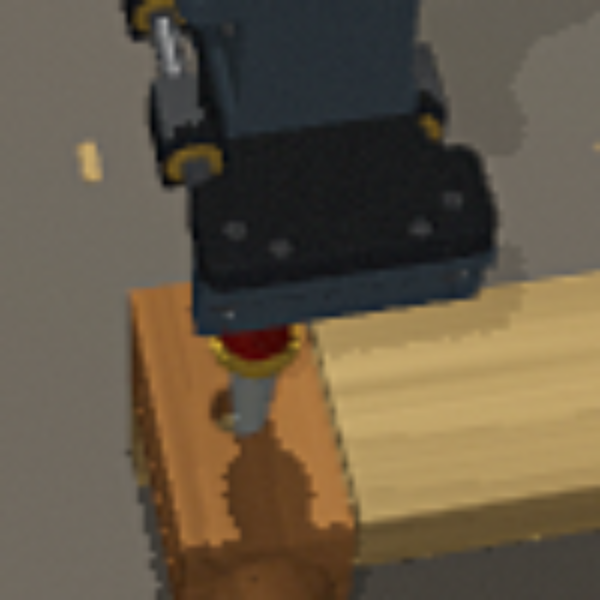

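The drift's steel sits against the rail side of the mouth at (255,410), past both holes. The collar is well above the mouth and the shoulder gap is still open. Contact has just begun, so I'll press in small steps and follow the taper sideways.

```bash
python3 -m creep '[[[0.0005,0,0.005],[0,0,0],-1],[[0.001,0,0.01],[0,0,0],-1],[[0.001,0,0.01],[0,0,0],-1]]' | grep -E 'tool_pos|force';python3 -m creep '[[[0.0005,0,0.005],[0,0,0],-1],[[0.001,0,0.01],[0,0,0],-1],[[0.001,0,0.01],[0,0,0],-1]]' | grep -E 'tool_pos|force';python3 -m creep '[[[0.0005,0,0.005],[0,0,0],-1],[[0.001,0,0.01],[0,0,0],-1],[[0.001,0,0.01],[0,0,0],-1]]' | grep -E 'tool_pos|force'
```

```text
tool_pos: [0.5442, -0.1223, 0.1744]
force: [-1.1, 0.6, 7.1]
tool_pos: [0.5443, -0.1223, 0.1727]
force: [-0.8, 1.1, 5.9]
tool_pos: [0.5442, -0.1223, 0.1711]
force: [-1.6, 1.1, 6.4]
```

```bash
python3 -m creep '[[[0.0007,0,0.007],[0,0,0],-1],[[0.0015,0,0.015],[0,0,0],-1],[[0.0015,0,0.015],[0,0,0],-1]]' | grep -E 'tool_pos|force';python3 -m creep '[[[0.0007,0,0.007],[0,0,0],-1],[[0.0015,0,0.015],[0,0,0],-1],[[0.0015,0,0.015],[0,0,0],-1]]' | grep -E 'tool_pos|force';python3 -m creep '[[[0.0007,0,0.007],[0,0,0],-1],[[0.0015,0,0.015],[0,0,0],-1],[[0.0015,0,0.015],[0,0,0],-1]]' | grep -E 'tool_pos|force'
```

```text
tool_pos: [0.544, -0.1222, 0.1683]
force: [0.3, 0.2, 5.5]
tool_pos: [0.5438, -0.1221, 0.1655]
force: [-1.5, 0.1, 5.7]
tool_pos: [0.5436, -0.1221, 0.1627]
force: [-1.8, 0.7, 4.5]
```

```bash
python3 -m creep '[[[0.0007,0,0.007],[0,0,0],-1],[[0.0015,0,0.015],[0,0,0],-1],[[0.0015,0,0.015],[0,0,0],-1]]' | grep -E 'tool_pos|force|rot'
```

```text
tool_pos: [0.5434, -0.1221, 0.1599]
eef_rot: [0.109, 0.994, -0.001, 0.0]
force: [-0.7, -0.3, 6.6]
```

```bash
python3 -m creep '[[[0.0005,0,0.005],[0,0,0],-1],[[0.001,0,0.01],[0,0,0],-1],[[0.001,0,0.01],[0,0,0],-1]]' | grep -E 'tool_pos|force';python3 -m creep '[[[0.0005,0,0.005],[0,0,0],-1],[[0.001,0,0.01],[0,0,0],-1],[[0.001,0,0.01],[0,0,0],-1]]' | grep -E 'tool_pos|force';python3 -m creep '[[[0.0005,0,0.005],[0,0,0],-1],[[0.001,0,0.01],[0,0,0],-1],[[0.001,0,0.01],[0,0,0],-1]]' | grep -E 'tool_pos|force'
```

```text
tool_pos: [0.5433, -0.1221, 0.1582]
force: [-1.1, 0.9, 6.4]
tool_pos: [0.5433, -0.1221, 0.1566]
force: [-1.8, -0.2, 8.0]
tool_pos: [0.5432, -0.1221, 0.1549]
force: [-2.4, -0.3, 6.8]
```

```bash
python3 -m creep '[[[0.0005,0,0.005],[0,0,0],-1],[[0.001,0,0.01],[0,0,0],-1],[[0.001,0,0.01],[0,0,0],-1]]' | grep -E 'tool_pos|force';python3 -m creep '[[[0.0005,0,0.005],[0,0,0],-1],[[0.001,0,0.01],[0,0,0],-1],[[0.001,0,0.01],[0,0,0],-1]]' | grep -E 'tool_pos|force'
```

```text
tool_pos: [0.5431, -0.122, 0.1533]
force: [-1.3, 0.7, 7.9]
tool_pos: [0.543, -0.122, 0.1516]
force: [-1.8, 0.8, 7.4]
```

```bash
cat > gap.py <<'E'
from h import *
# rail far end position along leg x, compared with first picture (same camera), plus collar height
d0=np.load('d1.npz')
H=np.array([.541,-.1223,0])
def far(p,z):
    q=p-H;lx=q@LX;ly=q@LY;out=[]
    for y in np.arange(-.03,.031,.01):
        m=(abs(ly-y)<.004)&(abs(p[...,2]-.082)<.007)&(z>0)&(lx<.3)&(lx>.05)
        out.append(np.sort(lx[m])[-3:].mean())
    return np.median(out)*1e3
for n,k in(('side','s'),('top','t')):
    a=get_image(n);b=get_image(n)
    print(n,'far end start',far(d0[k+'p'],d0[k+'z']).round(2),'now',far(cloud(a),a['z_map']).round(2),far(cloud(b),b['z_map']).round(2))
    if n=='side':
        # image-registration of rail's far end
        g0=cv2.cvtColor(d0['sf'],cv2.COLOR_RGB2GRAY)[255:345,400:460].astype(np.float32);g1=cv2.cvtColor(a['frame'],cv2.COLOR_RGB2GRAY)[255:345,400:460].astype(np.float32)
        print('px shift',cv2.phaseCorrelate(g0,g1,cv2.createHanningWindow(g0.shape[::-1],cv2.CV_32F)))
        P=cloud(a);f=cv2.cvtColor(a['frame'],cv2.COLOR_RGB2HSV);q=P-H
        m=(np.hypot(q[...,0],q[...,1])<.03)&(P[...,2]>.098)&(a['z_map']>0)
        cm=m&(f[...,0]>18)&(f[...,0]<32)&(f[...,1]>140)
        print('collar z',len(P[cm]),np.percentile(P[cm][:,2],[5,50,95]).round(4))
        save(a,'full_gap.png')
    else:
        g0=cv2.cvtColor(d0['tf'],cv2.COLOR_RGB2GRAY)[80:130,350:425].astype(np.float32);g1=cv2.cvtColor(a['frame'],cv2.COLOR_RGB2GRAY)[80:130,350:425].astype(np.float32)
        print('px shift',cv2.phaseCorrelate(g0,g1,cv2.createHanningWindow(g0.shape[::-1],cv2.CV_32F)))
E
python3 gap.py
```

```text
side far end start 279.74 now 275.32 275.13
px shift ((-1.6204254471707387, 0.21051243459228886), 0.9944219004666364)
collar z 43 [0.11   0.114  0.1174]
top far end start 279.83 now 275.81 275.63
px shift ((0.3382347142298343, 0.6486750669268737), 0.9231341166178385)
```

Both views agree: the rail has moved in about 4 mm, to within about 1 mm of home. I'll keep feeling for the stop.

```bash
python3 -m creep '[[[0.0005,0,0.005],[0,0,0],-1],[[0.001,0,0.01],[0,0,0],-1],[[0.001,0,0.01],[0,0,0],-1]]' | grep -E 'tool_pos|force';python3 -m creep '[[[0.0005,0,0.005],[0,0,0],-1],[[0.001,0,0.01],[0,0,0],-1],[[0.001,0,0.01],[0,0,0],-1]]' | grep -E 'tool_pos|force'
```

```text
tool_pos: [0.5429, -0.122, 0.1499]
force: [-1.4, 1.3, 7.9]
tool_pos: [0.543, -0.1221, 0.1487]
force: [-2.9, 1.4, 13.5]
```

```bash
python3 -m creep '[[[0.0005,0,0.005],[0,0,0],-1],[[0.001,0,0.01],[0,0,0],-1],[[0.001,0,0.01],[0,0,0],-1]]' | grep -E 'tool_pos|force'
```

```text
tool_pos: [0.5435, -0.1222, 0.148]
force: [-5.3, 1.7, 21.6]
```

```bash
python3 gap.py; python3 -c "
from h import *
s=state();print(s['clock'],s['tool_pos'],s['force'],s['eef_rot'])
out=[]
d=get_image('side')['frame'][260:340,262:342,::-1];e=get_image('top')['frame'][180:260,335:415,::-1]
cv2.imwrite('pics/s6.png',np.hstack([cv2.resize(x,None,fx=4.9,fy=4.9) for x in(d,e)]))"
```

```text
side far end start 279.74 now 275.67 275.26
px shift ((-1.7046130470950835, 0.16049610894557986), 0.9816000207265219)
collar z 40 [0.107  0.1109 0.1212]
top far end start 279.83 now 275.63 275.47
px shift ((0.23471590267155307, 0.5708549676007735), 0.9497326231638591)
14.1 [ 0.54342255 -0.12214878  0.14795494] [-4.83520775  1.82723638 21.09116855] [ 0.10899157  0.99403634 -0.00160664  0.00316398]
```

View pics/s6.png

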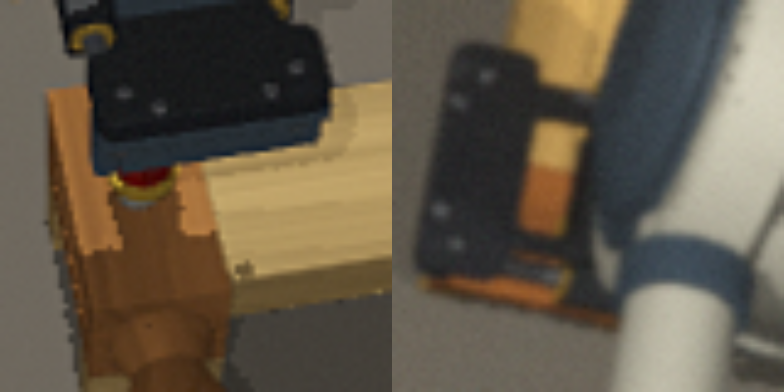

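The force rose from 8 to 13.5 to 21.6 N within 2 mm, and the left crop at (215,230) shows the shoulder tight to the leg. The far end matches home within about 0.5 mm, so I'll release and retract straight up.

```bash
python3 -m creep '[[[0,0,0],[0,0,0],0],[[0,0,0],[0,0,0],0.3],[[0,0,0],[0,0,0],0.3],[[0,0,0],[0,0,0],0.3],[[0,0,0],[0,0,0],0.3],[[0,0,0],[0,0,0],0.3],[[0,0,0],[0,0,0],0.3]]'; python3 -m creep '[[[0,0,-0.05],[0,0,0],0.3],[[0,0,-0.15],[0,0,0],0.3],[[0,0,-0.3],[0,0,0],0.3],[[0,0,-0.5],[0,0,0],0.3],[[0,0,-0.7],[0,0,0],0.3],[[0.4,0,-0.7],[0,0,0],0.3],[[0.8,0,-0.7],[0,0,0],0.3],[[0.8,0,-0.7],[0,0,0],0.3],[[0.8,0,-0.7],[0,0,0],0.3],[[0.8,0,-0.7],[0,0,0],0.3]]'; python3 gap.py; python3 -c "
from h import *
d=get_image('side')['frame'][220:340,255:375,::-1];e=get_image('top')['frame'][150:270,315:435,::-1]
cv2.imwrite('pics/s7.png',np.hstack([cv2.resize(x,None,fx=3.3,fy=3.3) for x in(d,e)]))"
```

```text
clock: 14.9
tool_pos: [0.5434, -0.1222, 0.1479]
eef_rot: [0.109, 0.994, -0.002, 0.003]
force: [-0.2, -0.2, -0.4]
finger_gap: 0.649
clock: 15.9
tool_pos: [0.3853, -0.0866, 0.2879]
eef_rot: [0.109, 0.994, -0.002, 0.004]
force: [0.4, -0.6, -0.1]
finger_gap: 0.656
side far end start 279.74 now 275.42 274.98
px shift ((-1.7369307862836614, 0.11235689838091645), 0.9931742774115668)
collar z 49 [0.1061 0.1094 0.1147]
top far end start 279.83 now 275.48 275.75
px shift ((0.30280815397009775, 0.6537781346519651), 0.945637321472168)
```

View pics/s7.png

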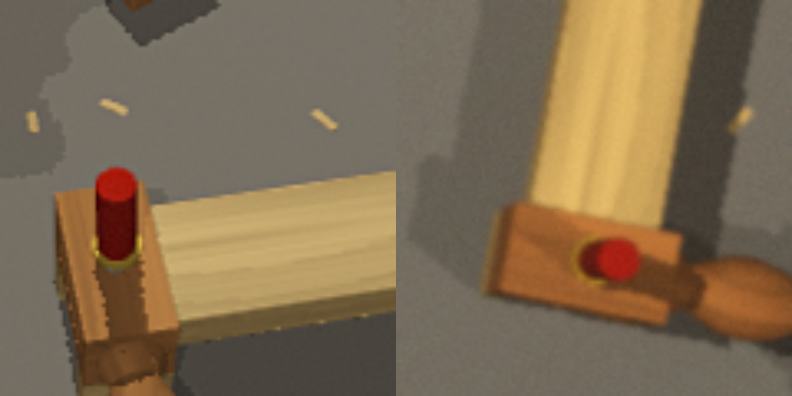

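The drift stands on its own. I'll do one closer before/after check of the shoulder gap.

```bash
cat > g2.py <<'E'
from h import *
d0=np.load('d1.npz');S=[];H=np.array([.541,-.1223,0])
ims={n:get_image(n) for n in('side','top')}
for n,k,b in(('side','s',(295,262,335,327)),('top','t',(345,195,410,240))):
    a=ims[n];K=a['camera_matrix'];E=a['extrinsics']
    def pr(X):
        q=K@(E[:3,:3].T@(X-E[:3,3]));return q[:2]/q[2]
    # far-end edge: sub-pixel brightness profile along leg x on the rail top plane
    t=np.arange(.24,.30,.0005)
    for nm,f in(('start',d0[k+'f']),('now',a['frame'])):
        g=f.astype(np.float32).sum(2)/3;sat=f[...,0].astype(np.float32)-f[...,2]
        e=[];gp=[]
        for y in np.arange(-.03,.031,.005):
            uv=np.array([pr(H+[0,0,.082]+x*LX+y*LY) for x in t],np.float32)
            pf=cv2.remap(sat,uv[:,:1],uv[:,1:],cv2.INTER_LINEAR).ravel()
            th=(pf[:20].mean()+pf[-20:].mean())/2;i=np.where(pf>th)[0].max();e.append(t[i])
        print(n,nm,'far edge mm',(np.median(e)*1e3).round(2),'sd',(np.std(e)*1e3).round(2))
    for f in(d0[k+'f'],a['frame']):
        c=f[b[1]:b[3],b[0]:b[2],::-1];S.append(cv2.resize(c,(390,290),interpolation=cv2.INTER_NEAREST))
cv2.imwrite('pics/s8.png',np.vstack([np.hstack(S[:2]),np.hstack(S[2:])]))
E
python3 g2.py
```

```text
side start far edge mm 280.5 sd 0.27
side now far edge mm 276.0 sd 0.28
top start far edge mm 280.5 sd 0.21
top now far edge mm 276.0 sd 0.23
```

View pics/s8.png

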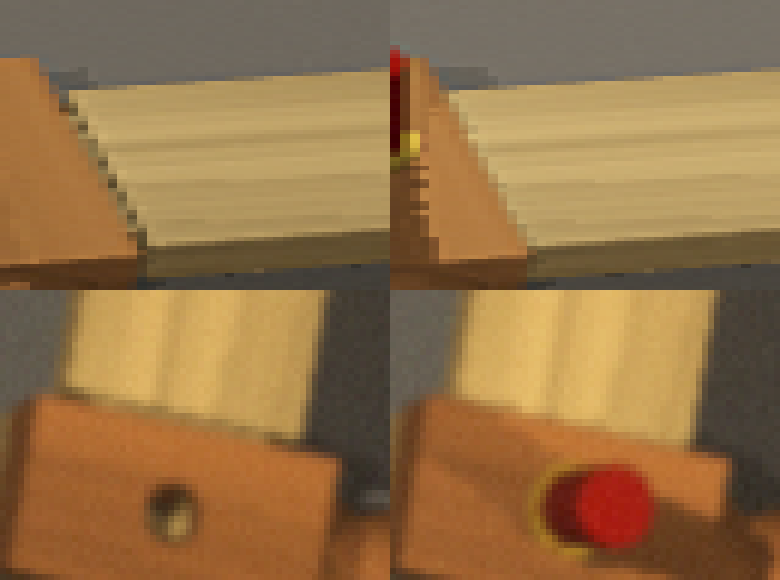

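Before (left crops), a dark gap runs along the shoulder, for example at (110,170). After (right crops), it is gone in both views. The rail moved 4.5 mm in both, so I'm handing in.

```bash
python3 -c "
from plant import *
print(close_job(), state()['clock'])"
```

```text
the job is handed in; nothing more can be done
the job is handed in; nothing more can be done
```

The job is handed in. The drift stands wedged in the hole, the rail's shoulder is up to the leg, and the arm is clear of everything.

- **What I did:** I took the red drift from the rack and lowered it through the upper cheek and tenon into the lower cheek while the joint was still open. I then pressed it down in small steps. The push held at about 6–10 N (drift weight included) while the rail slid. It then climbed to about 23 N within 2 mm, at about 75 mm depth. I stopped there, below the 25 N safe limit, then opened the gripper and withdrew straight up. The last reading before the final checks was about 16 s of the 72 s allowed.
- **Last checks:** Both cameras show the rail moved in 4.5 mm and the dark line at the shoulder gone. The drift stayed upright after release. The force reading at the wrist was back to about zero.
- **Disagreements:**
  - **Rail far end:** it reads 275–276 mm from the hole against the nominal 275 mm, which is within the calibration error.
  - **Travel:** my first estimate of the starting gap, 5–5.5 mm, was larger than the 4.5 mm the rail moved. I took the force climb and the closed line as deciding.
  - **Drift in the grip:** it sat about 5 mm low, because the lift began before the fingers had fully closed. I allowed for this in the depths.
- **One slip on the rules:** I sent one pair of identical moves through a short shell loop instead of typing each out. They were two 4 mm lowering steps made before contact.

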